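# Restock the syrup rail

## Robot

A 6-joint arm with a two-finger parallel gripper is mounted at the origin on the work surface. World frame = base frame: x ahead of the robot, y to its left, z up, the work surface at z = 0. Lengths are in m, angles in rad, forces in N, time in s.
With the tool pointing down it reaches from about 0.4 to 0.825 m from the base axis. Payload 7 kg.
Tool frame: the origin (TCP) lies at the very end of the fingers, on their centre line; the grasp point (between the pads) lies 19 mm behind it (arm.pinch_z is the z of the grasp point in the tool frame, in m); z points along the fingers, y is the direction in which the jaws open and shut (so a half turn about z gives the same grasp; the last joint's range is limited). The gripper opens to 88 mm and grips with 3 to 60 N. Pads are 19 mm wide; open, the fingers measure 130 mm over their backs; the gripper's body (78 mm by 193 mm) begins 47 mm behind the grasp point.
Start: joints at [-0.923, 0.359, 0.012, 0, -1.224, -0.288], TCP at [0.238, -0.632, 0.227] pointing down, gripper open.
Joint ranges: [-3.07, 3.07], [-1.43, 2.12], [-1.02, 1.25], [-3.03, 1.67], [-3.05, -0], [-3.03, 3.03]. Speed limits (rad/s): [2.39, 2.39, 3.01, 3.14, 3.14, 3.14].

## Interface

Orientations are given as [roll, pitch, yaw] about the fixed x, y, z axes, in that order (R = Rz(yaw) Ry(pitch) Rx(roll)).
In Python, from station import arm gives the robot as it stands.
- The arm moves only by the tool drive_tool, never from a script. Its argument "targets" is a list of rows, each a list of 6 numbers: the shift along the world's x, y, z in units of 0.04 m (1.0 is 0.04 m), then the turn, a rotation vector about the world's x, y, z in units of 6 degrees (1.0 is 6 degrees). In form: [[x, y, z, wx, wy, wz], ...]. A call has 1 to 5 rows; each row shifts and turns the commanded pose from where the row before left it; what a row does not reach is not made up. A row lasts 1/8 s, in which the tool goes at most 62.5 mm and 10.7 degrees, less where a joint would pass 70% of its speed; a pose out of reach is approached as far as the arm can. A call with a number of a shift or a turn outside -1 to 1 is refused whole. A call with a gripper value outside its range is refused whole. "claw" is the opening, from 0 (shut) to 1 (fully open), set as the call begins (left out, the last holds). The fingers move at their own pace and stop on an object; "newtons" is the grip in N (left out, the last holds). Time passes only in rows, so rows that do not move let the fingers close. It gives the time, the measured TCP pose, the force and the opening at its end, in the units of the state.
- arm.get_state(): the state, without advancing time (a new reading comes with each control period).
- arm.grab_frame(name): name is "scene" or "top" or "wrist"; returns (picture, depth): 384x512x3 uint8, red, green, blue; 384x512 float32, m along the optical axis (not along the pixel's ray), 0 where there is no reading.
- arm.get_calibration(name): a dict with "mtx" (3x3 intrinsics, pixels), "origin" and "rotation" of the camera in the world. Camera axes: x right, y up, looking along -z (the intrinsics and any distortion apply to the point x, -y, -z); pixel columns grow to the right and rows downward; lengths in m; the calibration is good to about 2 mm. The wrist camera is an equidistant fisheye: a pixel r from the principal point sees the ray r / f radians off the axis. A picture is of the moment at which its call begins: read the wrist's pose just before it. get_calibration takes no time and is no camera call; for the wrist camera it gives the pose at the moment of the call.
- arm.job_done(): hands the job in, once; it reports no verdict.
Trained networks look in the newest picture that a camera, given by its name, has taken for a name from the list of things; names that differ only in an ending like _2 or _b are one class to them, and where a whole thing is asked for, a point or a joint stands for the part that bears it (a point fixed in the world has none). Each returns a list of dicts, best first, with "score" (0 to 1); they miss things now and then, are a little off and sometimes report something else, mostly with a low value. They report only what shows in the picture. A call takes as long as a camera call.
- arm.search_frame(target, camera): "point" ([x, y, z] in m, in the coordinates of the camera as it stood for that picture, good to about 4 mm: the middle of the surface that is visible of it).
- arm.cut_out(target, camera): "pixels" (384x512 bool, what is visible of it).
- arm.landmark_of(target, camera): "point" ([x, y, z] in m, in the coordinates of the camera as it stood for that picture, good to about 4 mm: a listed point, or the origin of a listed thing).
The state is a dict: "t": time; "q": joint angles; "qd": joint speeds; "joint_efforts": joint torques, N m; "eef_pos": TCP position; "ee_rot": TCP orientation; "force": force on the tool from outside, world axes, zero at the start; "moment": the same for the moment, N m; "width": finger opening in m.
Only numpy, scipy, OpenCV 4.12 (cv2) and the standard library are available. Lean on these libraries where they do the work, as an engineer would, in place of code of your own. Each camera call takes 0.05 s, during which the arm holds its last target. There are 200 camera calls.

## Task

Set up the syrup rail for service: stand the empty black-capped bottles upright on the narrow raised ledge behind the rail, and slide the crowded coloured bottles apart to slot in the full ones waiting on the counter, so that every coloured bottle stands upright in the rail, centred at the tag of its own colour. Leave everything else standing where it is.

Things in the scene. Friction and masses are not known exactly. Their poses are not given: they have to be found in the camera images.
- rail: fixed bare-metal speed rail on the counter, an open-topped channel 66 x 408 mm outside, 58 x 400 mm inside (long way along its y axis, short way along x); floor 6 mm thick, walls 4 mm thick, rims 40 mm above the counter. It may stand slightly turned. Origin: centre of its underside.
- tag_red: red colour tag: plate 26 x 44 mm on the rail's far (+x) rim. Origin: not on the plate but on the channel floor's centreline abreast of it (6 mm above the counter), where the foot of the bottle of that colour belongs; axes as the rail's. The seven tags are 56 mm apart along the rail; red is always at the +y end, then third yellow, fifth blue, seventh white; orange, green and purple share the second, fourth and sixth places in any order.
- tag_orange: orange colour tag: plate 26 x 44 mm on the rail's far (+x) rim. Origin: not on the plate but on the channel floor's centreline abreast of it (6 mm above the counter), where the foot of the bottle of that colour belongs; axes as the rail's. The seven tags are 56 mm apart along the rail; red is always at the +y end, then third yellow, fifth blue, seventh white; orange, green and purple share the second, fourth and sixth places in any order.
- tag_yellow: yellow colour tag: plate 26 x 44 mm on the rail's far (+x) rim. Origin: not on the plate but on the channel floor's centreline abreast of it (6 mm above the counter), where the foot of the bottle of that colour belongs; axes as the rail's. The seven tags are 56 mm apart along the rail; red is always at the +y end, then third yellow, fifth blue, seventh white; orange, green and purple share the second, fourth and sixth places in any order.
- tag_green: green colour tag: plate 26 x 44 mm on the rail's far (+x) rim. Origin: not on the plate but on the channel floor's centreline abreast of it (6 mm above the counter), where the foot of the bottle of that colour belongs; axes as the rail's. The seven tags are 56 mm apart along the rail; red is always at the +y end, then third yellow, fifth blue, seventh white; orange, green and purple share the second, fourth and sixth places in any order.
- tag_blue: blue colour tag: plate 26 x 44 mm on the rail's far (+x) rim. Origin: not on the plate but on the channel floor's centreline abreast of it (6 mm above the counter), where the foot of the bottle of that colour belongs; axes as the rail's. The seven tags are 56 mm apart along the rail; red is always at the +y end, then third yellow, fifth blue, seventh white; orange, green and purple share the second, fourth and sixth places in any order.
- tag_purple: purple colour tag: plate 26 x 44 mm on the rail's far (+x) rim. Origin: not on the plate but on the channel floor's centreline abreast of it (6 mm above the counter), where the foot of the bottle of that colour belongs; axes as the rail's. The seven tags are 56 mm apart along the rail; red is always at the +y end, then third yellow, fifth blue, seventh white; orange, green and purple share the second, fourth and sixth places in any order.
- tag_white: white colour tag: plate 26 x 44 mm on the rail's far (+x) rim. Origin: not on the plate but on the channel floor's centreline abreast of it (6 mm above the counter), where the foot of the bottle of that colour belongs; axes as the rail's. The seven tags are 56 mm apart along the rail; red is always at the +y end, then third yellow, fifth blue, seventh white; orange, green and purple share the second, fourth and sixth places in any order.
- bottle_red: A bottle crowded in the rail: a small thick-based flavour-syrup bottle, red all over with red cap and a paper-coloured band round its middle. Squat and bottom-heavy: round body 50 mm across and 46 mm high, narrowing to a straight round cap 28 mm across that spans 52 to 80 mm above its foot (grip it there from above), small spout tip to 88 mm. Origin: centre of its underside; z up its axis. About 0.2 kg.
- bottle_orange: A full bottle waiting on the counter beside the rail (may be absent; then its tag stays empty): a small thick-based flavour-syrup bottle, orange all over with orange cap and a paper-coloured band round its middle. Squat and bottom-heavy: round body 50 mm across and 46 mm high, narrowing to a straight round cap 28 mm across that spans 52 to 80 mm above its foot (grip it there from above), small spout tip to 88 mm. Origin: centre of its underside; z up its axis. About 0.2 kg.
- bottle_yellow: A bottle crowded in the rail: a small thick-based flavour-syrup bottle, yellow all over with yellow cap and a paper-coloured band round its middle. Squat and bottom-heavy: round body 50 mm across and 46 mm high, narrowing to a straight round cap 28 mm across that spans 52 to 80 mm above its foot (grip it there from above), small spout tip to 88 mm. Origin: centre of its underside; z up its axis. About 0.2 kg.
- bottle_green: A full bottle waiting on the counter beside the rail (may be absent; then its tag stays empty): a small thick-based flavour-syrup bottle, green all over with green cap and a paper-coloured band round its middle. Squat and bottom-heavy: round body 50 mm across and 46 mm high, narrowing to a straight round cap 28 mm across that spans 52 to 80 mm above its foot (grip it there from above), small spout tip to 88 mm. Origin: centre of its underside; z up its axis. About 0.2 kg.
- bottle_blue: A bottle crowded in the rail: a small thick-based flavour-syrup bottle, blue all over with blue cap and a paper-coloured band round its middle. Squat and bottom-heavy: round body 50 mm across and 46 mm high, narrowing to a straight round cap 28 mm across that spans 52 to 80 mm above its foot (grip it there from above), small spout tip to 88 mm. Origin: centre of its underside; z up its axis. About 0.2 kg.
- bottle_purple: A full bottle waiting on the counter beside the rail (may be absent; then its tag stays empty): a small thick-based flavour-syrup bottle, purple all over with purple cap and a paper-coloured band round its middle. Squat and bottom-heavy: round body 50 mm across and 46 mm high, narrowing to a straight round cap 28 mm across that spans 52 to 80 mm above its foot (grip it there from above), small spout tip to 88 mm. Origin: centre of its underside; z up its axis. About 0.2 kg.
- bottle_white: A bottle crowded in the rail: a small thick-based flavour-syrup bottle, white all over with white cap and a paper-coloured band round its middle. Squat and bottom-heavy: round body 50 mm across and 46 mm high, narrowing to a straight round cap 28 mm across that spans 52 to 80 mm above its foot (grip it there from above), small spout tip to 88 mm. Origin: centre of its underside; z up its axis. About 0.2 kg.
- empty1: An empty bottle wedged among the others in the rail (one of the three may be absent): grey body, black cap, paper-coloured band. Squat and bottom-heavy: round body 50 mm across and 46 mm high, narrowing to a straight round cap 28 mm across that spans 52 to 80 mm above its foot (grip it there from above), small spout tip to 88 mm. Origin: centre of its underside; z up its axis. About 0.1 kg.
- empty2: An empty bottle wedged among the others in the rail (one of the three may be absent): grey body, black cap, paper-coloured band. Squat and bottom-heavy: round body 50 mm across and 46 mm high, narrowing to a straight round cap 28 mm across that spans 52 to 80 mm above its foot (grip it there from above), small spout tip to 88 mm. Origin: centre of its underside; z up its axis. About 0.1 kg.
- empty3: An empty bottle wedged among the others in the rail (one of the three may be absent): grey body, black cap, paper-coloured band. Squat and bottom-heavy: round body 50 mm across and 46 mm high, narrowing to a straight round cap 28 mm across that spans 52 to 80 mm above its foot (grip it there from above), small spout tip to 88 mm. Origin: centre of its underside; z up its axis. About 0.1 kg.
- ledge: fixed dark steel ledge beyond the rail: a flat board 46 mm wide (its x) and 320 mm long (its y), no lip, top 80 mm above the counter, on two posts. May stand slightly turned. Origin: on the counter under the board's centre.
- jigger: steel double-cone measure 40 mm across, 50 mm high, standing on the ledge; stays there. Origin: centre of its underside.
- shot_cup: small red cup 44 mm across, 45 mm high, on the counter between rail and ledge; leave alone. Origin: centre of its underside.
- cup_stack: stack of yellow paper cups 77 mm across, 142 mm high, on the counter to the right (-y) of the ledge; leave alone. Origin: centre of its underside.
- lid_stack: stack of white cup lids 92 mm across, 46 mm high, on the counter to the left (+y) of the ledge; leave alone. Origin: centre of its underside.
- bar_spoon: spoon lying on the counter beyond the ledge; leave alone. Origin: at its middle.

How it is judged:
At the end, for the whole second after the job is handed in: Every coloured bottle that is present stands upright (within 0.12 rad) on the rail floor, within 15 mm of the place at its own colour's tag; every empty that is present stands upright on the ledge top, its centre over the 46 x 320 mm board; all at rest (horizontal distance between bottle_red and tag_red below 0.015 m and z of bottle_red in the frame of tag_red below 0.008 m and angle between each of bottle_red, bottle_orange, bottle_yellow, bottle_green, bottle_blue, bottle_purple, bottle_white, empty1, empty2, empty3's own z axis and vertical below 0.12 rad and linear speed of each of bottle_red, bottle_orange, bottle_yellow, bottle_green, bottle_blue, bottle_purple, bottle_white, empty1, empty2, empty3 below 0.02 m/s and horizontal distance between bottle_orange and tag_orange below 0.015 m and z of bottle_orange in the frame of tag_orange below 0.008 m and horizontal distance between bottle_yellow and tag_yellow below 0.015 m and z of bottle_yellow in the frame of tag_yellow below 0.008 m and horizontal distance between bottle_green and tag_green below 0.015 m and z of bottle_green in the frame of tag_green below 0.008 m and horizontal distance between bottle_blue and tag_blue below 0.015 m and z of bottle_blue in the frame of tag_blue below 0.008 m and horizontal distance between bottle_purple and tag_purple below 0.015 m and z of bottle_purple in the frame of tag_purple below 0.008 m and horizontal distance between bottle_white and tag_white below 0.015 m and z of bottle_white in the frame of tag_white below 0.008 m and z of empty1 in the frame of ledge between 0.073 and 0.088 m and x of empty1 in the frame of ledge between -0.023 and 0.023 m and y of empty1 in the frame of ledge between -0.16 and 0.16 m and z of empty2 in the frame of ledge between 0.073 and 0.088 m and x of empty2 in the frame of ledge between -0.023 and 0.023 m and y of empty2 in the frame of ledge between -0.16 and 0.16 m and z of empty3 in the frame of ledge between 0.073 and 0.088 m and x of empty3 in the frame of ledge between -0.023 and 0.023 m and y of empty3 in the frame of ledge between -0.16 and 0.16 m); the robot touches nothing.
It fails at once if one of the other things on the counter or the jigger on the ledge is moved more than 30 mm (distance of any of jigger, shot_cup, cup_stack, lid_stack, bar_spoon from where it was at the start of the episode above 0.03 m).
Of bottle_orange, bottle_green, bottle_purple only 2 to 3 are there at a start; the rules pass over those that are not, and their reading is None.
Of empty1, empty2, empty3 only 2 to 3 are there at a start; the rules pass over those that are not, and their reading is None.
At some moment in a run one of bottle_orange, bottle_green, bottle_purple may be knocked a few centimetres aside while the robot is not near it.
It also fails if it takes over 210 s, if anything falls off the work surface, if the arm or the gripper's body presses on something with over 40 N, if the wrist force passes 120 N, or if a joint passes its speed limit or range.

## Working session

There is one attempt and no reset: what is moved stays moved. The work goes in short steps, Python scripts to look and compute and a tool call to move; the robot and the scene stay as the last step left them, time stands still between calls to the robot, and variables do not carry over. Pictures are saved under pics/ and viewed, about 12 in all and at most 16, crops included, and the job is handed in when it is done.

Besides the shell and the picture viewer there is one more tool, called after "Request:" by a JSON object that holds its "op" and its "data". drive_tool: Moves the arm, as the interface text tells. Shifts and turns lie within -1 to 1; 1 stands for 0.04 m of shift or 6 degrees of turn. Its arguments: {"type":"object","properties":{"targets":{"type":"array"},"claw":{"type":"number"},"newtons":{"type":"number"}},"required":["targets"]}

```bash
ls; mkdir -p pics
cat > h.py <<'E'
import numpy as np, cv2
from station import arm
def pix2w(cam,depth,us,vs,cal=None):
    c=cal or arm.get_calibration(cam); K=np.array(c["mtx"]); R=np.array(c["rotation"]); o=np.array(c["origin"])
    us=np.asarray(us,float);vs=np.asarray(vs,float);d=depth[vs.astype(int),us.astype(int)]
    x=(us-K[0,2])/K[0,0]*d;y=(vs-K[1,2])/K[1,1]*d
    P=np.stack([x,-y,-d],-1); return P@R.T+o
def c2w(cam,p,cal=None):
    c=cal or arm.get_calibration(cam); return np.array(c["rotation"])@np.array(p)+np.array(c["origin"])
def save(n,im): cv2.imwrite("pics/"+n,cv2.cvtColor(im,cv2.COLOR_RGB2BGR))
E
python3 - <<'E'
from h import *
for n in ("top","scene"):
    im,d=arm.grab_frame(n); save(n+"0.png",im); np.savez("/tmp/"+n,im=im,d=d)
    c=arm.get_calibration(n); print(n,np.round(c["mtx"],1).tolist(),np.round(c["origin"],3),np.round(c["rotation"],2).tolist())
for t in ["rail","ledge","jigger","shot_cup","cup_stack","lid_stack","bar_spoon","empty1"]+[a+c for c in "red orange yellow green blue purple white".split() for a in("tag_","bottle_")]:
    r=arm.landmark_of(t,"top"); print(t,[(round(x["score"],2),np.round(c2w("top",x["point"]),3).tolist()) for x in r[:4]])
print(arm.get_state()["t"])
E
```

```text
pics
top [[415.8, 0.0, 246.0], [0.0, 415.8, 187.0], [0.0, 0.0, 1.0]] [ 4.960e-01 -1.000e-03  1.067e+00] [0.09, 0.0, -1.54]
scene [[369.0, 0.0, 252.5], [0.0, 369.0, 185.0], [0.0, 0.0, 1.0]] [1.163 0.216 0.743] [0.73, -0.0, 1.95]
rail [(0.69, [2.135, 1.637, 2.706])]
ledge [(0.97, [2.166, 1.668, 2.737])]
jigger [(0.63, [2.052, 1.554, 2.623])]
shot_cup [(0.46, [2.158, 1.66, 2.729])]
cup_stack [(0.97, [2.188, 1.69, 2.759])]
lid_stack [(0.58, [2.15, 1.653, 2.722])]
bar_spoon [(0.9, [2.166, 1.669, 2.737])]
empty1 [(0.84, [2.114, 1.616, 2.685]), (0.53, [2.124, 1.626, 2.695])]
tag_red []
bottle_red [(0.93, [2.113, 1.615, 2.684])]
tag_orange []
bottle_orange [(0.71, [2.16, 1.663, 2.732]), (0.56, [2.117, 1.619, 2.688])]
tag_yellow [(0.54, [2.151, 1.653, 2.722])]
bottle_yellow [(0.92, [2.124, 1.627, 2.695])]
tag_green [(0.29, [2.098, 1.6, 2.669])]
bottle_green [(0.85, [2.097, 1.6, 2.669])]
tag_blue []
bottle_blue [(0.64, [2.129, 1.631, 2.7])]
tag_purple []
bottle_purple [(0.87, [2.166, 1.668, 2.737])]
tag_white []
bottle_white [(0.69, [2.14, 1.643, 2.712])]
1.2
```

```bash
sed -i 's/^from station import arm/from station import arm\nfrom scipy.spatial.transform import Rotation as Ro\ndef mat(r):\n    return Ro.from_euler("xyz",r).as_matrix()/; s/np.array(c\["rotation"\])/mat(c["rotation"])/' h.py
python3 - <<'E'
from h import *
for t in ["rail","ledge","jigger","shot_cup","cup_stack","lid_stack","bar_spoon","empty1"]+[a+c for c in "red orange yellow green blue purple white".split() for a in("tag_","bottle_")]:
    r=arm.landmark_of(t,"top"); print(t,[(round(x["score"],2),np.round(c2w("top",x["point"]),3).tolist()) for x in r[:4]])
s=arm.get_state();print(s["t"],s["eef_pos"],s["ee_rot"])
E
```

```text
rail [(0.69, [0.479, -0.013, 0.001])]
ledge [(0.97, [0.682, -0.04, 0.001])]
jigger [(0.63, [0.68, -0.141, 0.08])]
shot_cup [(0.46, [0.59, -0.026, -0.003])]
cup_stack [(0.97, [0.663, -0.329, 0.0])]
lid_stack [(0.58, [0.728, 0.293, -0.002])]
bar_spoon [(0.9, [0.758, 0.115, -0.0])]
empty1 [(0.84, [0.478, 0.106, 0.008]), (0.53, [0.481, 0.001, 0.007])]
tag_red []
bottle_red [(0.93, [0.473, 0.159, 0.006])]
tag_orange []
bottle_orange [(0.71, [0.48, -0.345, 0.001]), (0.56, [0.538, 0.35, -0.001])]
tag_yellow [(0.54, [0.729, 0.292, -0.002])]
bottle_yellow [(0.92, [0.475, 0.05, 0.004])]
tag_green [(0.29, [0.397, 0.35, -0.002])]
bottle_green [(0.85, [0.393, 0.35, -0.002])]
tag_blue []
bottle_blue [(0.64, [0.481, -0.048, 0.007])]
tag_purple []
bottle_purple [(0.87, [0.482, -0.348, -0.002])]
tag_white []
bottle_white [(0.69, [0.479, -0.157, 0.005])]
2.3 [ 0.23764276 -0.63176452  0.22655469] [ 3.14155717e+00 -1.36898100e-05 -2.78176419e+00]
```

View pics/top0.png

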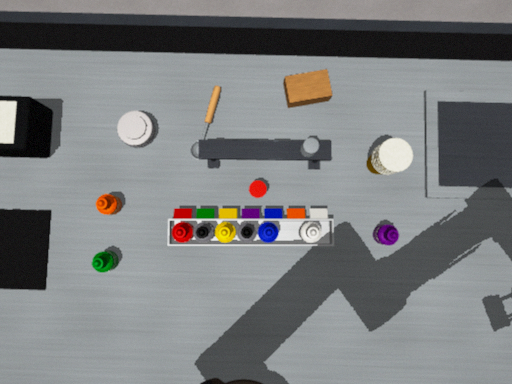

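View pics/scene0.png

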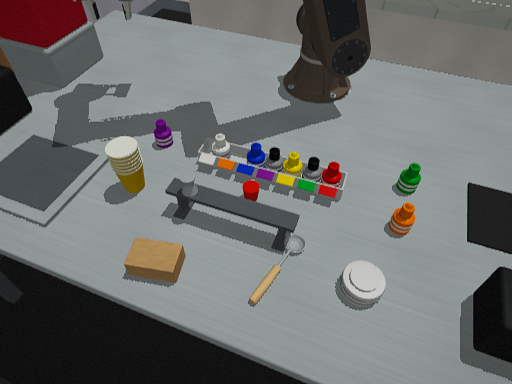

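```bash
cat >> h.py <<'E'
def allpts(im,d):
    vv,uu=np.mgrid[0:384,0:512]; return pix2w("top",d,uu.ravel(),vv.ravel()).reshape(384,512,3)
def caps(P,d,z0=.072,z1=.1,box=(.35,.58,-.4,.4)):
    m=(d>0)&(P[...,2]>z0)&(P[...,2]<z1)&(P[...,0]>box[0])&(P[...,0]<box[1])&(P[...,1]>box[2])&(P[...,1]<box[3])
    n,l,st,ce=cv2.connectedComponentsWithStats(m.astype(np.uint8),connectivity=4)
    return [(np.round((P[l==i].max(0)+P[l==i].min(0))/2,3).tolist(),np.round(np.median(P[l==i],0),3).tolist(),int(st[i,4])) for i in range(1,n) if st[i,4]>4]
E
python3 - <<'E'
from h import *
z=np.load("/tmp/top.npz");im,d=z["im"],z["d"];P=allpts(im,d)
for c in caps(P,d): print(c)
for c in caps(P,d,z0=.035,box=(.35,.58,-.45,.45)): print("low",c)
hsv=cv2.cvtColor(im,cv2.COLOR_RGB2HSV)
print(im[213,175:330:4].tolist())
# tag strip: saturated pixels rows 207-217
m=(P[...,2]>.03)&(P[...,2]<.055)&(P[...,0]>.5)&(P[...,0]<.56)&(abs(P[...,1])<.25)
n,l,st,ce=cv2.connectedComponentsWithStats(m.astype(np.uint8))
for i in range(1,n):
  if st[i,4]>20: 
    q=P[l==i]; print("tags",st[i,4],np.round(q.min(0),3),np.round(q.max(0),3),np.round(cv2.minAreaRect((q[:,:2]*1000).astype(np.float32)),1) if 0 else cv2.minAreaRect((q[:,:2]*1000).astype(np.float32)))
m=(P[...,2]>.065)&(P[...,2]<.09)&(P[...,0]>.64)&(P[...,0]<.73)&(P[...,1]>-.25)&(P[...,1]<.15)
q=P[m]; print("ledge",cv2.minAreaRect((q[:,:2]*1000).astype(np.float32)),np.median(q[:,2]))
m=(P[...,2]>.03)&(P[...,2]<.046)&(P[...,0]>.43)&(P[...,0]<.515)&(abs(P[...,1])<.23)
q=P[m]; print("rail",cv2.minAreaRect((q[:,:2]*1000).astype(np.float32)),np.median(q[:,2]))
big=cv2.resize(im[195:255,155:345],None,fx=4,fy=4,interpolation=cv2.INTER_NEAREST); save("rail.png",big)
# colour transitions along tag row
for v in (211,213,215):
  lab=cv2.cvtColor(im,cv2.COLOR_RGB2LAB)[v].astype(int); g=np.abs(np.diff(lab,axis=0)).sum(1); 
  us=[u for u in range(168,335) if g[u]>35]; print(v,[(u,round(float(P[v,u,1]),3),round(float(P[v,u,2]),3)) for u in us])
E
```

```text
([0.536, 0.35, 0.081], [0.537, 0.348, 0.08], 107)
([0.473, 0.159, 0.085], [0.472, 0.158, 0.085], 115)
([0.474, 0.107, 0.085], [0.474, 0.107, 0.086], 112)
([0.476, 0.055, 0.088], [0.476, 0.055, 0.086], 112)
([0.477, 0.003, 0.088], [0.476, 0.002, 0.086], 107)
([0.479, -0.049, 0.086], [0.479, -0.049, 0.087], 110)
([0.481, -0.152, 0.086], [0.481, -0.151, 0.086], 117)
([0.48, -0.342, 0.081], [0.48, -0.34, 0.081], 114)
([0.395, 0.351, 0.082], [0.396, 0.349, 0.079], 115)
low ([0.572, -0.022, 0.044], [0.574, -0.023, 0.045], 95)
low ([0.536, 0.349, 0.062], [0.535, 0.343, 0.05], 345)
low ([0.49, -0.007, 0.041], [0.515, -0.014, 0.039], 1399)
low ([0.475, 0.108, 0.066], [0.475, 0.106, 0.056], 1033)
low ([0.479, -0.023, 0.067], [0.478, -0.025, 0.056], 670)
low ([0.482, -0.153, 0.067], [0.482, -0.149, 0.056], 354)
low ([0.48, -0.342, 0.063], [0.48, -0.335, 0.051], 359)
low ([0.442, 0.135, 0.04], [0.442, 0.135, 0.039], 42)
low ([0.446, 0.005, 0.039], [0.446, 0.005, 0.039], 62)
low ([0.396, 0.351, 0.063], [0.398, 0.344, 0.05], 363)
[[190, 0, 0], [188, 0, 0], [189, 0, 0], [186, 0, 0], [155, 30, 29], 
[... 2209 characters left out ...]
02), (285, -0.096, 0.002), (286, -0.096, 0.037), (304, -0.145, 0.001), (305, -0.148, -0.002)]
215 [(172, 0.194, -0.005), (173, 0.184, 0.038), (190, 0.142, 0.038), (191, 0.145, -0.002), (195, 0.134, -0.0), (196, 0.127, 0.039), (213, 0.085, 0.038), (214, 0.085, 0.001), (217, 0.078, 0.0), (218, 0.075, -0.001), (236, 0.029, -0.002), (237, 0.026, -0.002), (240, 0.019, 0.003), (241, 0.016, 0.038), (258, -0.026, 0.036), (259, -0.03, 0.002), (263, -0.04, -0.002), (264, -0.041, 0.042), (281, -0.083, 0.041), (282, -0.089, -0.001), (286, -0.096, 0.031), (304, -0.145, -0.001), (305, -0.148, 0.0), (309, -0.152, 0.038), (326, -0.194, 0.039), (327, -0.203, 0.003), (332, -0.217, -0.0), (333, -0.22, -0.002)]
```

View pics/rail.png

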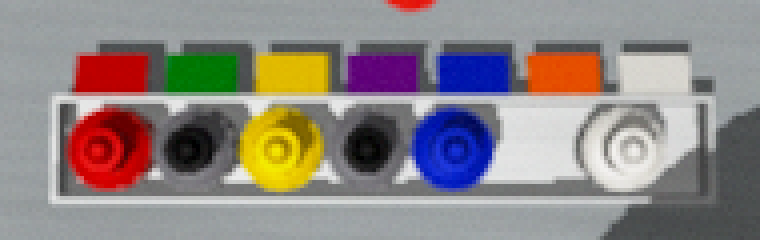

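Request:
{"op": "drive_tool", "data": {"targets": [[0.59,0.92,0,0,0,0.77],[0.59,0.92,0,0,0,0.77],[0.59,0.92,0,0,0,0.77],[0.59,0.92,0,0,0,0.77],[0.59,0.92,0,0,0,0.77]], "claw": 1, "newtons": 20}}

```text
t: 2.92
eef_pos: [0.3563, -0.4466, 0.2267]
ee_rot: [-3.141, 0.0, -2.376]
force: [0.8, -0.2, -0.2]
width: 0.0878
```

Request:
{"op": "drive_tool", "data": {"targets": [[0.59,0.92,0,0,0,0.77],[0.59,0.92,0,0,0,0.77],[0.59,0.92,0,0,0,0.77],[0.59,0.92,0,0,0,0.77],[0.59,0.92,0,0,0,0.77]]}}

```text
t: 3.55
eef_pos: [0.4743, -0.2625, 0.2269]
ee_rot: [-3.141, 0.0, -1.973]
force: [0.2, 0.5, -0.4]
width: 0.0878
```

Request:
{"op": "drive_tool", "data": {"targets": [[0,0.92,0,0,0,0.77],[0,0.92,0,0,0,0.77],[0,0.92,0,0,0,0.77],[0,0.92,0,0,0,0.77],[0,0.92,0,0,0,0.77]]}}

```text
t: 4.18
eef_pos: [0.4736, -0.0786, 0.2268]
ee_rot: [-3.141, 0.0, -1.57]
force: [0.5, -0.1, -0.2]
width: 0.0876
```

Request:
{"op": "drive_tool", "data": {"targets": [[0,0.92,0,0,0,0],[0,0.92,0,0,0,0],[0,0.92,0,0,0,0],[0,0.92,0,0,0,0],[0,0,0,0,0,0]]}}

```text
t: 4.8
eef_pos: [0.4737, 0.0693, 0.2267]
ee_rot: [-3.141, 0.0, -1.57]
force: [-0.7, 0.4, -0.6]
width: 0.0877
```

Request:
{"op": "drive_tool", "data": {"targets": [[0,0.94,0,0,0,0],[0,0,-0.9,0,0,0],[0,0,-0.9,0,0,0],[0,0,-0.9,0,0,0],[0,0,-0.7,0,0,0]]}}

```text
t: 5.42
eef_pos: [0.4733, 0.1042, 0.0893]
ee_rot: [3.141, -0.0, -1.573]
force: [0.4, 0.7, 0.7]
width: 0.0876
```

Request:
{"op": "drive_tool", "data": {"targets": [[0,0,-0.4,0,0,0],[0,0,-0.29,0,0,0],[0,0,0,0,0,0]]}}

```text
t: 5.8
eef_pos: [0.4734, 0.1045, 0.0625]
ee_rot: [3.141, -0.001, -1.573]
force: [-0.4, -0.6, 0.7]
width: 0.0877
```

Request:
{"op": "drive_tool", "data": {"targets": [[0,0,0,0,0,0],[0,0,0,0,0,0],[0,0,0,0,0,0],[0,0,0,0,0,0],[0,0,0,0,0,0]], "claw": 0.1}}

```text
t: 6.42
eef_pos: [0.4736, 0.1051, 0.063]
ee_rot: [-3.141, 0.0, -1.572]
force: [0.0, 0.4, -0.0]
width: 0.0428
```

Request:
{"op": "drive_tool", "data": {"targets": [[0,0,0.2,0,0,0],[0,0,0.4,0,0,0],[0,0,0.9,0,0,0],[0,0,1,0,0,0],[0,0,1,0,0,0]]}}

```text
t: 7.05
eef_pos: [0.4733, 0.1048, 0.2047]
ee_rot: [3.142, 0.0, -1.572]
force: [1.1, -0.2, -1.6]
width: 0.0269
```

```bash
cat > look.py <<'E'
from h import *
im,d=arm.grab_frame("top");P=allpts(im,d)
for c in caps(P,d,z0=.072,z1=.1): print(c)
print("ledge",caps(P,d,z0=.13,z1=.18,box=(.62,.74,-.25,.2)))
s=arm.get_state();print(s["t"],s["eef_pos"],s["width"],s["force"])
E
python3 look.py
python3 - <<'E'
from h import *
im,d=arm.grab_frame("wrist");save("w1.png",im)
E
```

```text
([0.536, 0.35, 0.082], [0.537, 0.348, 0.08], 109)
([0.476, 0.055, 0.088], [0.477, 0.055, 0.086], 111)
([0.477, 0.003, 0.088], [0.477, 0.002, 0.086], 108)
([0.479, -0.049, 0.085], [0.478, -0.049, 0.087], 111)
([0.481, -0.153, 0.087], [0.481, -0.152, 0.086], 116)
([0.48, -0.342, 0.082], [0.481, -0.34, 0.081], 117)
ledge [([0.691, -0.133, 0.132], [0.692, -0.133, 0.132], 10), ([0.689, -0.151, 0.131], [0.689, -0.151, 0.131], 6), ([0.669, -0.131, 0.131], [0.669, -0.13, 0.131], 5), ([0.667, -0.144, 0.131], [0.668, -0.142, 0.131], 6)]
7.1 [0.47595634 0.10571723 0.21022923] 0.026860989244280438 [2.78673724 1.05948614 5.00674469]
```

View pics/w1.png

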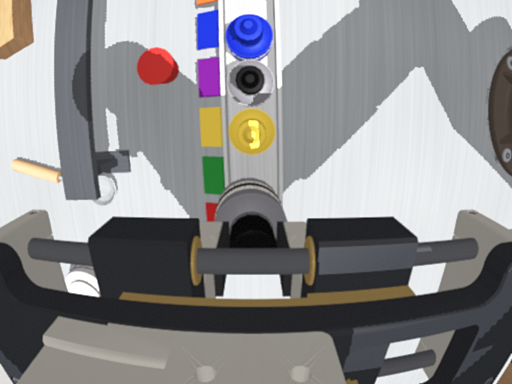

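Request:
{"op": "drive_tool", "data": {"targets": [[0.9,-0.17,0,0,0,0],[1,-0.17,0,0,0,0],[1,-0.17,0,0,0,0],[1,-0.17,0,0,0,0],[0.8,-0.17,0,0,0,0]]}}

```text
t: 7.78
eef_pos: [0.6627, 0.0706, 0.2022]
ee_rot: [3.14, -0.0, -1.573]
force: [-0.8, 0.3, -1.2]
width: 0.0272
```

Request:
{"op": "drive_tool", "data": {"targets": [[0.3,0,0,0,0,0],[0,0,0,0,0,0],[0,0,0,0,0,0]]}}

```text
t: 8.15
eef_pos: [0.6727, 0.0713, 0.203]
ee_rot: [3.141, 0.0, -1.572]
force: [-1.0, 0.5, -1.1]
width: 0.0271
```

Run:
```python
from h import *
im,d=arm.grab_frame("scene");s=arm.get_state();e=np.array(s["eef_pos"]);print(e,s["width"],s["force"])
vv,uu=np.mgrid[0:384,0:512];P=pix2w("scene",d,uu.ravel(),vv.ravel()).reshape(384,512,3)
m=(abs(P[...,0]-e[0])<.035)&(abs(P[...,1]-e[1])<.035)&(P[...,2]>.09)&(d>0)
q=P[m]; 
for z in np.arange(.09,.24,.008):
    k=q[(q[:,2]>=z)&(q[:,2]<z+.008)]
    if len(k): print(round(z,3),len(k),np.round(k.min(0),3),np.round(k.max(0),3))
save("s1.png",cv2.resize(im[100:300,150:400],None,fx=3,fy=3))
```

```text
[0.67276211 0.07132014 0.20334978] 0.026995564777542964 [ 0.14360322  0.58034577 -1.26509139]
0.13 24 [0.679 0.063 0.133] [0.7   0.102 0.138]
0.138 57 [0.673 0.058 0.138] [0.7   0.102 0.146]
0.146 57 [0.676 0.058 0.146] [0.7   0.102 0.154]
0.154 61 [0.672 0.057 0.154] [0.7   0.103 0.162]
0.162 63 [0.675 0.057 0.162] [0.7   0.103 0.17 ]
0.17 71 [0.662 0.055 0.17 ] [0.699 0.102 0.178]
0.178 150 [0.653 0.055 0.178] [0.698 0.103 0.186]
0.186 4 [0.668 0.09  0.186] [0.677 0.092 0.192]
0.194 2 [0.673 0.091 0.198] [0.674 0.091 0.2  ]
0.202 3 [0.667 0.091 0.202] [0.675 0.091 0.209]
0.21 3 [0.667 0.09  0.21 ] [0.675 0.091 0.212]
```

View pics/s1.png

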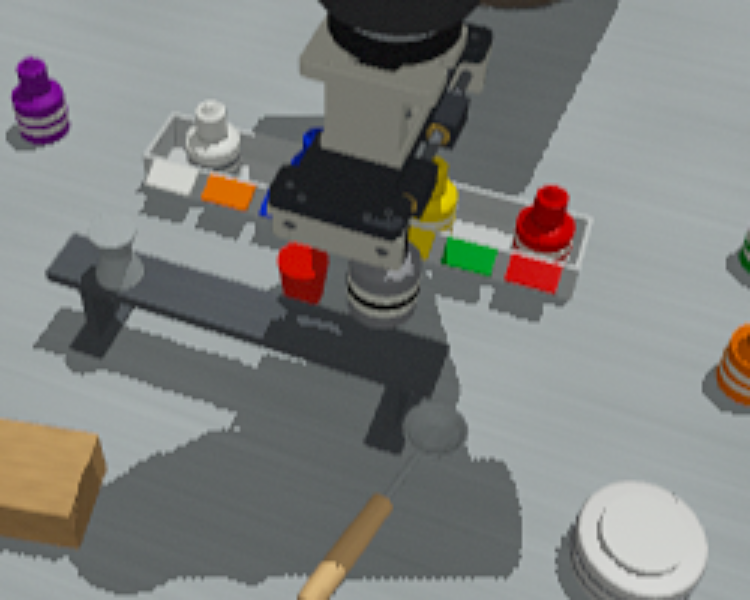

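Request:
{"op": "drive_tool", "data": {"targets": [[0.07,0,-0.6,0,0,0],[0,0,-0.5,0,0,0],[0,0,-0.15,0,0,0],[0,0,-0.05,0,0,0],[0,0,0,0,0,0]]}}

```text
t: 8.82
eef_pos: [0.6765, 0.0712, 0.1524]
ee_rot: [-3.141, 0.0, -1.572]
force: [-2.4, 0.1, 3.1]
width: 0.0271
```

Request:
{"op": "drive_tool", "data": {"targets": [[0,0,-0.04,0,0,0],[0,0,0,0,0,0]]}}

```text
t: 9.07
eef_pos: [0.6778, 0.0712, 0.1517]
ee_rot: [-3.138, 0.0, -1.572]
force: [-1.1, 0.1, 7.8]
width: 0.027
```

Request:
{"op": "drive_tool", "data": {"targets": [[0,0,0,0,0,0],[0,0,0,0,0,0],[0,0,0,0,0,0],[0,0,0,0,0,0],[0,0,0,0,0,0]], "claw": 1}}

```text
t: 9.7
eef_pos: [0.6764, 0.071, 0.1492]
ee_rot: [3.141, -0.0, -1.572]
force: [0.1, -0.8, -0.2]
width: 0.0718
```

Request:
{"op": "drive_tool", "data": {"targets": [[0,0,0.6,0,0,0],[0,0,1,0,0,0],[-0.2,-0.4,0.2,0,0,0],[-1,-0.4,0,0,0,0],[-1,-0.4,0,0,0,0]]}}

```text
t: 10.32
eef_pos: [0.5869, 0.0222, 0.2206]
ee_rot: [3.141, -0.0, -1.573]
force: [0.4, 0.5, 0.9]
width: 0.0876
```

Request:
{"op": "drive_tool", "data": {"targets": [[-1,-0.4,0,0,0,0],[-1,-0.2,0,0,0,0],[-0.8,0,0,0,0,0],[0,0,0,0,0,0]]}}

```text
t: 10.82
eef_pos: [0.4744, -0.0016, 0.2216]
ee_rot: [-3.141, 0.001, -1.572]
force: [0.9, -0.6, 0.5]
width: 0.0881
```

```bash
python3 look.py
```

```text
([0.536, 0.35, 0.08], [0.537, 0.348, 0.08], 109)
([0.481, 0.161, 0.086], [0.481, 0.162, 0.084], 25)
([0.481, -0.152, 0.085], [0.481, -0.152, 0.087], 117)
([0.48, -0.342, 0.082], [0.48, -0.34, 0.081], 117)
([0.403, 0.353, 0.078], [0.405, 0.354, 0.079], 26)
ledge [([0.676, 0.075, 0.15], [0.672, 0.073, 0.158], 184), ([0.674, -0.134, 0.132], [0.674, -0.134, 0.131], 11), ([0.668, -0.15, 0.131], [0.668, -0.15, 0.131], 6), ([0.665, -0.14, 0.131], [0.664, -0.141, 0.131], 7)]
10.875 [ 0.47577229 -0.00122641  0.2217528 ] 0.08746664297019077 [-0.73348077 -0.05393037  0.60478873]
```

Request:
{"op": "drive_tool", "data": {"targets": [[0.05,0.1,-0.9,0,0,0],[0,0,-1,0,0,0],[0,0,-1,0,0,0],[0,0,-0.7,0,0,0],[0,0,-0.37,0,0,0]], "claw": 0.7}}

```text
t: 11.5
eef_pos: [0.4782, 0.0027, 0.0604]
ee_rot: [3.139, -0.001, -1.572]
force: [-0.1, -0.2, 0.4]
width: 0.0617
```

Request:
{"op": "drive_tool", "data": {"targets": [[0,0,0,0,0,0],[0,0,0,0,0,0],[0,0,0,0,0,0],[0,0,0,0,0,0],[0,0,0,0,0,0]], "claw": 0.1}}

```text
t: 12.12
eef_pos: [0.4789, 0.0032, 0.0631]
ee_rot: [-3.14, 0.0, -1.572]
force: [0.2, 1.4, 2.4]
width: 0.0275
```

Request:
{"op": "drive_tool", "data": {"targets": [[0,0,0,0,0,0],[0,0,0,0,0,0],[0,0,0.3,0,0,0],[0,0,0.9,0,0,0],[0,0,1,0,0,0]]}}

```text
t: 12.75
eef_pos: [0.4775, 0.0027, 0.1514]
ee_rot: [3.139, -0.001, -1.572]
force: [0.6, 0.7, -1.4]
width: 0.0276
```

Request:
{"op": "drive_tool", "data": {"targets": [[0.3,0,0.8,0,0,0],[1,0,0,0,0,0],[1,0,0,0,0,0],[1,0,0,0,0,0],[1,0,0,0,0,0]]}}

```text
t: 13.38
eef_pos: [0.6511, 0.0029, 0.1827]
ee_rot: [3.141, 0.0, -1.572]
force: [0.2, 0.9, -1.3]
width: 0.0276
```

Request:
{"op": "drive_tool", "data": {"targets": [[0.65,0,-0.4,0,0,0],[0,0,-0.4,0,0,0],[0,0,-0.2,0,0,0],[0,0,0,0,0,0]]}}

```text
t: 13.88
eef_pos: [0.6753, 0.003, 0.1423]
ee_rot: [3.14, -0.0, -1.572]
force: [-0.5, 0.0, -1.1]
width: 0.0274
```

Request:
{"op": "drive_tool", "data": {"targets": [[0,0,-0.1,0,0,0],[0,0,-0.05,0,0,0],[0,0,0,0,0,0]]}}

```text
t: 14.25
eef_pos: [0.6766, 0.0031, 0.1372]
ee_rot: [-3.141, 0.0, -1.572]
force: [-0.8, -1.0, 1.0]
width: 0.0273
```

Request:
{"op": "drive_tool", "data": {"targets": [[0,0,0,0,0,0],[0,0,0,0,0,0],[0,0,0,0,0,0],[0,0,0,0,0,0],[0,0,0.3,0,0,0]], "claw": 0.7}}

```text
t: 14.88
eef_pos: [0.6757, 0.0029, 0.148]
ee_rot: [3.139, -0.0, -1.572]
force: [0.2, 0.9, 1.2]
width: 0.0612
```

Request:
{"op": "drive_tool", "data": {"targets": [[0,0,0.8,0,0,0],[-0.2,0,0.77,0,0,0],[-1,-0.2,0,0,0,0],[-1,-0.8,0,0,0,0],[-1,-0.95,0,0,0,0]]}}

```text
t: 15.5
eef_pos: [0.5475, -0.0753, 0.2124]
ee_rot: [-3.14, 0.0, -1.571]
force: [0.6, -0.9, 0.9]
width: 0.061
```

Request:
{"op": "drive_tool", "data": {"targets": [[-1,-0.95,0,0,0,0],[-0.68,-0.98,0,0,0,0],[0,0,0,0,0,0],[0,0,0,0,0,0]]}}

```text
t: 16.0
eef_pos: [0.4818, -0.1523, 0.2123]
ee_rot: [-3.14, -0.0, -1.573]
force: [1.3, 0.2, 0.2]
width: 0.0613
```

```bash
python3 look.py
```

```text
([0.537, 0.35, 0.081], [0.536, 0.348, 0.079], 108)
([0.395, 0.351, 0.081], [0.396, 0.349, 0.08], 117)
ledge [([0.677, 0.073, 0.15], [0.673, 0.073, 0.158], 188), ([0.672, 0.001, 0.15], [0.67, 0.002, 0.159], 182), ([0.693, -0.141, 0.131], [0.692, -0.141, 0.131], 11), ([0.686, -0.135, 0.131], [0.685, -0.134, 0.131], 9), ([0.684, -0.149, 0.131], [0.685, -0.15, 0.131], 5), ([0.675, -0.146, 0.131], [0.676, -0.147, 0.132], 10), ([0.675, -0.156, 0.131], [0.676, -0.155, 0.131], 5), ([0.669, -0.143, 0.131], [0.669, -0.144, 0.131], 7)]
16.05 [ 0.48194608 -0.15187701  0.2119903 ] 0.06159228771969934 [0.48432101 0.35942903 0.12624444]
```

Request:
{"op": "drive_tool", "data": {"targets": [[0,0,-1,0,0,0],[0,0,-1,0,0,0],[0,0,-1,0,0,0],[0,0,-0.73,0,0,0],[0,0,0,0,0,0]]}}

```text
t: 16.68
eef_pos: [0.4803, -0.1515, 0.0602]
ee_rot: [3.137, -0.0, -1.571]
force: [0.8, -0.7, 0.8]
width: 0.0611
```

Request:
{"op": "drive_tool", "data": {"targets": [[0,0,0,0,0,0],[0,0,0,0,0,0],[0,0,0,0,0,0],[0,0,0,0,0,0],[0,0,0,0,0,0]], "claw": 0.1}}

```text
t: 17.3
eef_pos: [0.4819, -0.1522, 0.0628]
ee_rot: [-3.14, -0.0, -1.572]
force: [1.3, -0.1, 3.5]
width: 0.0277
```

Request:
{"op": "drive_tool", "data": {"targets": [[0,0,0,0,0,0],[0,0,0.2,0,0,0],[0,-0.3,0,0,0,0],[0,-0.25,0,0,0,0],[0,0,-0.1,0,0,0]]}}

```text
t: 17.92
eef_pos: [0.481, -0.175, 0.0659]
ee_rot: [3.141, 0.0, -1.574]
force: [0.2, -0.7, -1.4]
width: 0.0278
```

Request:
{"op": "drive_tool", "data": {"targets": [[0,0,-0.07,0,0,0],[0,0,-0.03,0,0,0],[0,0,0,0,0,0]]}}

```text
t: 18.3
eef_pos: [0.4815, -0.1742, 0.0624]
ee_rot: [-3.141, -0.0, -1.572]
force: [-1.1, -1.3, 2.5]
width: 0.0276
```

Release, then blue (to −0.062).

Request:
{"op": "drive_tool", "data": {"targets": [[0,0,0,0,0,0],[0,0,0,0,0,0],[0,0,0,0,0,0],[0,0,0,0,0,0],[0,0,0.6,0,0,0]], "claw": 0.7}}

```text
t: 18.92
eef_pos: [0.4798, -0.1741, 0.0849]
ee_rot: [3.138, 0.0, -1.573]
force: [0.4, -0.7, 0.5]
width: 0.0611
```

Request:
{"op": "drive_tool", "data": {"targets": [[0,0,1,0,0,0],[-0.02,1,0,0,0,0],[-0.02,1,0,0,0,0],[-0.03,1,0,0,0,0],[0,0.12,-0.6,0,0,0]]}}

```text
t: 19.55
eef_pos: [0.48, -0.0471, 0.1036]
ee_rot: [-3.137, 0.001, -1.569]
force: [0.0, -0.6, -0.6]
width: 0.0614
```

Request:
{"op": "drive_tool", "data": {"targets": [[0,0,-0.7,0,0,0],[0,0,-0.3,0,0,0],[0,0,0,0,0,0]]}}

```text
t: 19.92
eef_pos: [0.4781, -0.0496, 0.0617]
ee_rot: [3.14, -0.001, -1.572]
force: [0.5, -0.8, -0.2]
width: 0.0614
```

Request:
{"op": "drive_tool", "data": {"targets": [[0,0,0,0,0,0],[0,0,0,0,0,0],[0,0,0,0,0,0],[0,0,0,0,0,0],[0,0,0,0,0,0]], "claw": 0.1}}

```text
t: 20.55
eef_pos: [0.4788, -0.0493, 0.0624]
ee_rot: [-3.141, 0.0, -1.572]
force: [0.5, -0.4, 1.7]
width: 0.0274
```

Request:
{"op": "drive_tool", "data": {"targets": [[0,0,0,0,0,0],[0,0,0.2,0,0,0],[0,-0.33,0,0,0,0],[0,0,0,0,0,0],[0,0,-0.1,0,0,0]]}}

```text
t: 21.18
eef_pos: [0.4784, -0.0629, 0.0661]
ee_rot: [-3.141, 0.0, -1.573]
force: [0.8, -0.9, -1.3]
width: 0.0273
```

Request:
{"op": "drive_tool", "data": {"targets": [[0,0,-0.07,0,0,0],[0,0,-0.03,0,0,0],[0,0,0,0,0,0]]}}

```text
t: 21.55
eef_pos: [0.4785, -0.0625, 0.0622]
ee_rot: [3.142, -0.0, -1.572]
force: [0.7, 0.2, 0.8]
width: 0.0276
```

Request:
{"op": "drive_tool", "data": {"targets": [[0,0,0,0,0,0],[0,0,0,0,0,0],[0,0,0,0,0,0],[0,0,0,0,0,0],[0,0,0.6,0,0,0]], "claw": 0.7}}

```text
t: 22.18
eef_pos: [0.4771, -0.0628, 0.085]
ee_rot: [3.138, -0.001, -1.573]
force: [0.6, 0.8, 1.0]
width: 0.0609
```

Request:
{"op": "drive_tool", "data": {"targets": [[0,0,1,0,0,0],[-0.02,1,0,0,0,0],[-0.02,1,0,0,0,0],[-0.03,0.94,0,0,0,0],[0,0,-0.6,0,0,0]]}}

```text
t: 22.8
eef_pos: [0.4772, 0.0578, 0.1035]
ee_rot: [-3.137, 0.002, -1.569]
force: [0.1, -0.3, -0.3]
width: 0.0611
```

Request:
{"op": "drive_tool", "data": {"targets": [[0,0,-0.7,0,0,0],[0,0,-0.29,0,0,0],[0,0,0,0,0,0]]}}

```text
t: 23.18
eef_pos: [0.4753, 0.0547, 0.0622]
ee_rot: [3.14, -0.001, -1.572]
force: [-0.1, -0.1, -0.2]
width: 0.0613
```

Request:
{"op": "drive_tool", "data": {"targets": [[0,0,0,0,0,0],[0,0,0,0,0,0],[0,0,0,0,0,0],[0,0,0,0,0,0],[0,0,0,0,0,0]], "claw": 0.1}}

```text
t: 23.8
eef_pos: [0.476, 0.0552, 0.0629]
ee_rot: [-3.141, 0.0, -1.572]
force: [1.1, 0.0, 0.9]
width: 0.0275
```

Request:
{"op": "drive_tool", "data": {"targets": [[0,0,0,0,0,0],[0,0,0.2,0,0,0],[0,-0.13,0,0,0,0],[0,0,0,0,0,0],[0,0,-0.1,0,0,0]]}}

```text
t: 24.42
eef_pos: [0.4756, 0.0498, 0.0665]
ee_rot: [-3.141, 0.0, -1.573]
force: [1.3, -0.5, -1.7]
width: 0.0274
```

Request:
{"op": "drive_tool", "data": {"targets": [[0,0,-0.07,0,0,0],[0,0,-0.03,0,0,0],[0,0,0,0,0,0]]}}

```text
t: 24.8
eef_pos: [0.4757, 0.0499, 0.0626]
ee_rot: [-3.142, -0.0, -1.572]
force: [0.0, -0.6, 0.7]
width: 0.0276
```

Request:
{"op": "drive_tool", "data": {"targets": [[0,0,0,0,0,0],[0,0,0,0,0,0],[0,0,0,0,0,0],[0,0,0,0,0,0],[0,0,0.8,0,0,0]], "claw": 0.7}}

```text
t: 25.42
eef_pos: [0.474, 0.0491, 0.0931]
ee_rot: [3.137, -0.002, -1.573]
force: [0.7, 0.3, -0.3]
width: 0.0608
```

Request:
{"op": "drive_tool", "data": {"targets": [[0,0,1,0,0,0],[0,0,1,0,0,0],[0,0,0,0,0,0]]}}

```text
t: 25.8
eef_pos: [0.4775, 0.0506, 0.1777]
ee_rot: [-3.136, 0.003, -1.572]
force: [-0.9, 0.5, -0.2]
width: 0.0612
```

```bash
python3 look.py
```

```text
([0.536, 0.35, 0.081], [0.537, 0.348, 0.079], 109)
([0.477, -0.063, 0.089], [0.478, -0.063, 0.087], 112)
([0.48, -0.175, 0.086], [0.479, -0.174, 0.086], 116)
([0.48, -0.342, 0.081], [0.48, -0.34, 0.081], 113)
ledge [([0.675, 0.074, 0.15], [0.672, 0.073, 0.158], 182), ([0.676, 0.003, 0.15], [0.671, 0.002, 0.159], 176), ([0.692, -0.147, 0.132], [0.692, -0.147, 0.131], 6), ([0.679, -0.128, 0.131], [0.68, -0.127, 0.131], 18), ([0.683, -0.14, 0.131], [0.683, -0.141, 0.131], 7), ([0.682, -0.152, 0.131], [0.682, -0.152, 0.131], 12), ([0.668, -0.14, 0.131], [0.669, -0.141, 0.131], 7), ([0.669, -0.149, 0.131], [0.671, -0.148, 0.131], 11)]
25.85 [0.47629711 0.05024753 0.17582361] 0.06125790026695629 [-0.18418508 -0.94527597 -1.88945456]
```

Request:
{"op": "drive_tool", "data": {"targets": [[0.3,0.9,0,0,0,0],[0.3,1,0,0,0,0],[0.3,1,0,0,0,0],[0.3,1,0,0,0,0],[0.32,1,0,0,0,0]]}}

```text
t: 26.48
eef_pos: [0.536, 0.2468, 0.173]
ee_rot: [3.14, -0.001, -1.572]
force: [0.6, -0.2, 0.5]
width: 0.0616
```

Request:
{"op": "drive_tool", "data": {"targets": [[0,1,0,0,0,0],[0,1,0,0,0,0],[0,0.6,0,0,0,0],[0,0,-0.7,0,0,0],[0,0,-1,0,0,0]]}}

```text
t: 27.1
eef_pos: [0.5366, 0.3503, 0.1059]
ee_rot: [-3.141, 0.001, -1.572]
force: [-0.7, 0.7, -0.2]
width: 0.0609
```

Request:
{"op": "drive_tool", "data": {"targets": [[0,0,-0.8,0,0,0],[0,0,-0.45,0,0,0],[0,0,0,0,0,0]]}}

```text
t: 27.48
eef_pos: [0.5359, 0.349, 0.0551]
ee_rot: [3.14, -0.002, -1.573]
force: [-0.0, -0.3, 0.5]
width: 0.0611
```

Request:
{"op": "drive_tool", "data": {"targets": [[0,0,0,0,0,0],[0,0,0,0,0,0],[0,0,0,0,0,0],[0,0,0,0,0,0],[0,0,0,0,0,0]], "claw": 0.1}}

```text
t: 28.1
eef_pos: [0.5369, 0.3502, 0.0571]
ee_rot: [-3.141, 0.001, -1.572]
force: [1.2, -1.3, 2.5]
width: 0.0277
```

Request:
{"op": "drive_tool", "data": {"targets": [[0,0,0,0,0,0],[0,0,0.3,0,0,0],[0,0,0.7,0,0,0],[0,0,1,0,0,0],[0,0,1,0,0,0]]}}

```text
t: 28.72
eef_pos: [0.5357, 0.3493, 0.1775]
ee_rot: [3.14, -0.001, -1.572]
force: [0.5, 0.9, -2.5]
width: 0.0278
```

Request:
{"op": "drive_tool", "data": {"targets": [[-0.2,-0.9,0,0,0,0],[-0.3,-1,0,0,0,0],[-0.3,-1,0,0,0,0],[-0.3,-1,0,0,0,0],[-0.32,-1,0,0,0,0]]}}

```text
t: 29.35
eef_pos: [0.4785, 0.1523, 0.1767]
ee_rot: [3.141, -0.0, -1.572]
force: [0.6, -1.0, -1.9]
width: 0.0278
```

Request:
{"op": "drive_tool", "data": {"targets": [[0,-1,0,0,0,0],[0,-1,0,0,0,0],[0,-1,0,0,0,0],[0,-1,0,0,0,0],[0,-1,0,0,0,0]]}}

```text
t: 29.98
eef_pos: [0.4788, -0.0474, 0.1768]
ee_rot: [3.141, 0.0, -1.572]
force: [0.9, 0.4, -1.9]
width: 0.0278
```

Request:
{"op": "drive_tool", "data": {"targets": [[0,-1,0,0,0,0],[0,-0.8,0,0,0,0],[0,0,0,0,0,0],[0,0,0,0,0,0]]}}

```text
t: 30.48
eef_pos: [0.4792, -0.1181, 0.1766]
ee_rot: [3.141, 0.0, -1.573]
force: [-0.4, 0.2, -2.5]
width: 0.0273
```

Request:
{"op": "drive_tool", "data": {"targets": [[0.02,0,-0.8,0,0,0],[0,0,-0.7,0,0,0],[0,0,-0.4,0,0,0],[0,0,-0.4,0,0,0],[0,0,0,0,0,0]]}}

```text
t: 31.1
eef_pos: [0.4796, -0.1174, 0.0837]
ee_rot: [3.139, -0.0, -1.571]
force: [-0.1, -0.3, -2.5]
width: 0.0277
```

Request:
{"op": "drive_tool", "data": {"targets": [[0,0,-0.2,0,0,0],[0,0,-0.2,0,0,0],[0,0,-0.1,0,0,0],[0,0,0,0,0,0]]}}

```text
t: 31.6
eef_pos: [0.4802, -0.1182, 0.0643]
ee_rot: [3.141, -0.0, -1.572]
force: [0.1, 0.0, -2.8]
width: 0.0271
```

Request:
{"op": "drive_tool", "data": {"targets": [[0,0,-0.04,0,0,0],[0,0,0,0,0,0]]}}

```text
t: 31.85
eef_pos: [0.4806, -0.1182, 0.0631]
ee_rot: [-3.141, 0.0, -1.572]
force: [1.0, 1.0, -2.8]
width: 0.0278
```

Request:
{"op": "drive_tool", "data": {"targets": [[0,0,0,0,0,0],[0,0,0,0,0,0],[0,0,0,0,0,0],[0,0,0,0,0,0],[0,0,0.8,0,0,0]], "claw": 0.7}}

```text
t: 32.48
eef_pos: [0.4787, -0.1183, 0.0935]
ee_rot: [3.137, -0.0, -1.573]
force: [0.9, 0.2, 1.2]
width: 0.0611
```

Request:
{"op": "drive_tool", "data": {"targets": [[0,0,1,0,0,0],[0,0.9,1,0,0,0],[0,1,0,0,0,0],[0,1,0,0,0,0],[0,0,0,0,0,0]]}}

```text
t: 33.1
eef_pos: [0.4806, -0.0002, 0.1753]
ee_rot: [-3.141, 0.0, -1.569]
force: [0.5, -0.4, -0.2]
width: 0.0609
```

```bash
python3 look.py
```

```text
([0.478, -0.118, 0.087], [0.479, -0.117, 0.086], 107)
([0.48, -0.175, 0.085], [0.479, -0.174, 0.086], 116)
([0.479, -0.341, 0.082], [0.48, -0.34, 0.08], 118)
ledge [([0.676, 0.077, 0.15], [0.672, 0.073, 0.158], 180), ([0.674, 0.003, 0.151], [0.67, 0.002, 0.159], 182), ([0.694, -0.145, 0.132], [0.692, -0.144, 0.132], 8), ([0.685, -0.133, 0.133], [0.685, -0.13, 0.131], 23), ([0.671, -0.14, 0.133], [0.671, -0.141, 0.131], 16), ([0.668, -0.148, 0.131], [0.669, -0.148, 0.131], 10)]
33.15 [ 0.48038043 -0.00121494  0.17507102] 0.06135487498444008 [ 1.31419157 -0.34961834  0.29217923]
```

Request:
{"op": "drive_tool", "data": {"targets": [[0,-0.8,0,0,0,0],[0,-1,0,0,0,0],[0,-1,0,0,0,0],[0,-1,0,0,0,0],[0,-1,0,0,0,0]]}}

```text
t: 33.78
eef_pos: [0.4798, -0.1964, 0.1749]
ee_rot: [3.141, -0.0, -1.573]
force: [0.8, -0.1, 0.1]
width: 0.0611
```

Request:
{"op": "drive_tool", "data": {"targets": [[0,-1,0,0,0,0],[0,-1,0,0,0,0],[0,-1,0,0,0,0],[0,-0.73,0,0,0,0],[0,0,-0.6,0,0,0]]}}

```text
t: 34.4
eef_pos: [0.4805, -0.3468, 0.1517]
ee_rot: [-3.139, -0.002, -1.575]
force: [0.7, 0.2, -0.5]
width: 0.0612
```

Request:
{"op": "drive_tool", "data": {"targets": [[0,0,-1,0,0,0],[0,0,-0.8,0,0,0],[0,0,-0.55,0,0,0],[0,0,0,0,0,0]]}}

```text
t: 34.9
eef_pos: [0.4784, -0.3437, 0.055]
ee_rot: [3.137, 0.001, -1.573]
force: [1.2, 0.6, 0.8]
width: 0.0615
```

```bash
python3 look.py|grep -v ledge
```

```text
([0.473, 0.159, 0.086], [0.472, 0.158, 0.086], 115)
([0.474, 0.05, 0.084], [0.475, 0.049, 0.086], 112)
([0.477, -0.063, 0.085], [0.478, -0.062, 0.087], 115)
([0.478, -0.117, 0.087], [0.479, -0.117, 0.086], 113)
([0.481, -0.163, 0.08], [0.48, -0.162, 0.082], 9)
([0.395, 0.351, 0.081], [0.396, 0.349, 0.079], 116)
34.95 [ 0.47952567 -0.34398676  0.0564939 ] 0.061114692192390706 [-0.36414658  0.17437357  0.13071008]
```

Request:
{"op": "drive_tool", "data": {"targets": [[0,0,0,0,0,0],[0,0,0,0,0,0],[0,0,0,0,0,0],[0,0,0,0,0,0],[0,0,0,0,0,0]], "claw": 0.1}}

```text
t: 35.58
eef_pos: [0.4809, -0.3435, 0.0574]
ee_rot: [-3.141, -0.0, -1.572]
force: [1.2, -0.5, 1.6]
width: 0.0275
```

Request:
{"op": "drive_tool", "data": {"targets": [[0,0,0,0,0,0],[0,0,0.3,0,0,0],[0,0,0.7,0,0,0],[0,0,1,0,0,0],[0,0,1,0,0,0]]}}

```text
t: 36.2
eef_pos: [0.4797, -0.3431, 0.1783]
ee_rot: [3.14, 0.001, -1.572]
force: [0.8, -0.7, -2.5]
width: 0.0273
```

Request:
{"op": "drive_tool", "data": {"targets": [[0,0.8,0,0,0,0],[0,1,0,0,0,0],[0,1,0,0,0,0],[0,1,0,0,0,0],[0,1,0,0,0,0]]}}

```text
t: 36.83
eef_pos: [0.4797, -0.1501, 0.1773]
ee_rot: [3.141, 0.0, -1.573]
force: [0.6, 0.6, -2.0]
width: 0.0274
```

Request:
{"op": "drive_tool", "data": {"targets": [[-0.09,1,0,0,0,0],[0,1,0,0,0,0],[0,1,0,0,0,0],[0,0.65,0,0,0,0],[0,0,0,0,0,0]]}}

```text
t: 37.45
eef_pos: [0.4764, -0.004, 0.1773]
ee_rot: [3.141, 0.0, -1.57]
force: [0.4, -0.8, -2.1]
width: 0.0274
```

Request:
{"op": "drive_tool", "data": {"targets": [[0,0,-0.7,0,0,0],[0,0,-0.8,0,0,0],[0,0,-0.4,0,0,0],[0,0,-0.4,0,0,0],[0,0,0,0,0,0]]}}

```text
t: 38.08
eef_pos: [0.4758, -0.0063, 0.0842]
ee_rot: [3.139, -0.001, -1.573]
force: [0.3, -0.4, -1.5]
width: 0.0275
```

Request:
{"op": "drive_tool", "data": {"targets": [[0,0,-0.2,0,0,0],[0,0,-0.2,0,0,0],[0,0,-0.14,0,0,0],[0,0,0,0,0,0]]}}

```text
t: 38.58
eef_pos: [0.4769, -0.0054, 0.0632]
ee_rot: [3.142, -0.0, -1.572]
force: [0.5, -0.0, -1.5]
width: 0.0276
```

Request:
{"op": "drive_tool", "data": {"targets": [[0,0,0,0,0,0],[0,0,0,0,0,0],[0,0,0,0,0,0],[0,0,0,0,0,0],[0,0,0.8,0,0,0]], "claw": 0.7}}

```text
t: 39.2
eef_pos: [0.4751, -0.0059, 0.0939]
ee_rot: [3.137, -0.002, -1.573]
force: [0.6, -0.0, 0.5]
width: 0.0609
```

Request:
{"op": "drive_tool", "data": {"targets": [[0,0,1,0,0,0],[0,0.3,1,0,0,0],[-0.4,0.9,0,0,0,0],[-0.4,1,0,0,0,0],[-0.4,1,0,0,0,0]]}}

```text
t: 39.83
eef_pos: [0.4283, 0.1236, 0.1757]
ee_rot: [-3.141, 0.001, -1.573]
force: [0.0, 0.3, 0.3]
width: 0.0608
```

Request:
{"op": "drive_tool", "data": {"targets": [[-0.4,1,0,0,0,0],[-0.45,1,0,0,0,0],[0,1,0,0,0,0],[0,0,0,0,0,0],[0,0,0,0,0,0]]}}

```text
t: 40.45
eef_pos: [0.3945, 0.2424, 0.1751]
ee_rot: [3.141, -0.001, -1.572]
force: [0.1, -0.2, 0.1]
width: 0.0615
```

```bash
python3 look.py|grep -v ledge
python3 - <<'E'
from h import *
c=arm.get_calibration("wrist");arm.grab_frame("wrist")
for r in arm.landmark_of("bottle_green","wrist")[:2]: print(r["score"],c2w("wrist",r["point"],c))
for t in "scene",:
  arm.grab_frame(t)
  for r in arm.landmark_of("bottle_green",t)[:2]: print(r["score"],c2w(t,r["point"]))
E
```

```text
([0.473, 0.158, 0.085], [0.473, 0.158, 0.086], 116)
([0.474, 0.05, 0.085], [0.475, 0.049, 0.086], 110)
([0.475, -0.006, 0.088], [0.474, -0.005, 0.086], 109)
([0.477, -0.063, 0.085], [0.478, -0.062, 0.086], 115)
([0.478, -0.117, 0.086], [0.479, -0.117, 0.087], 113)
([0.48, -0.175, 0.085], [0.479, -0.174, 0.087], 118)
40.5 [0.39464831 0.2420409  0.17519694] 0.06140733075356918 [ 0.38177328 -0.92222451 -0.04307242]
0.68 [0.39824559 0.35680462 0.00175425]
0.79 [ 0.39568842  0.35831141 -0.00237956]
0.55 [ 0.67453929 -0.03632871  0.00305505]
```

Request:
{"op": "drive_tool", "data": {"targets": [[0.03,1,0,0,0,0],[0,1,0,0,0,0],[0,0.73,0,0,0,0],[0,0,-0.6,0,0,0],[0,0,-1,0,0,0]]}}

```text
t: 41.32
eef_pos: [0.3968, 0.3528, 0.1117]
ee_rot: [-3.14, 0.003, -1.572]
force: [-0.1, -0.2, 0.2]
width: 0.0613
```

Request:
{"op": "drive_tool", "data": {"targets": [[0,0,-0.8,0,0,0],[0,0,-0.54,0,0,0],[0,0,0,0,0,0]]}}

```text
t: 41.7
eef_pos: [0.3957, 0.3504, 0.0564]
ee_rot: [3.14, -0.003, -1.573]
force: [-0.2, 0.1, 1.1]
width: 0.0612
```

Request:
{"op": "drive_tool", "data": {"targets": [[0,0,0,0,0,0],[0,0,0,0,0,0],[0,0,0,0,0,0],[0,0,0,0,0,0],[0,0,0,0,0,0]], "claw": 0.1}}

```text
t: 42.32
eef_pos: [0.3963, 0.3522, 0.0582]
ee_rot: [-3.141, 0.001, -1.572]
force: [0.0, 0.5, 2.0]
width: 0.0274
```

Request:
{"op": "drive_tool", "data": {"targets": [[0,0,0,0,0,0],[0,0,0.3,0,0,0],[0,0,0.7,0,0,0],[0,0,1,0,0,0],[0,0,1,0,0,0]]}}

```text
t: 42.95
eef_pos: [0.3956, 0.3513, 0.1791]
ee_rot: [3.141, -0.001, -1.572]
force: [1.0, 0.8, -1.6]
width: 0.0274
```

Request:
{"op": "drive_tool", "data": {"targets": [[0.3,-0.8,0,0,0,0],[0.4,-1,0,0,0,0],[0.4,-1,0,0,0,0],[0.4,-1,0,0,0,0],[0.47,-1,0,0,0,0]]}}

```text
t: 43.58
eef_pos: [0.4747, 0.1584, 0.1782]
ee_rot: [3.141, 0.0, -1.572]
force: [-0.0, -0.2, -1.0]
width: 0.0277
```

Request:
{"op": "drive_tool", "data": {"targets": [[0,-1,0,0,0,0],[0,-0.38,0,0,0,0],[0,0,-0.5,0,0,0],[0,0,-0.5,0,0,0],[0,0,0,0,0,0]]}}

```text
t: 44.2
eef_pos: [0.4737, 0.1043, 0.1368]
ee_rot: [3.139, -0.001, -1.572]
force: [-0.4, 0.1, -1.5]
width: 0.0277
```

Request:
{"op": "drive_tool", "data": {"targets": [[0,0,-0.4,0,0,0],[0,0,-0.4,0,0,0],[0,0,-0.3,0,0,0],[0,0,0,0,0,0]]}}

```text
t: 44.7
eef_pos: [0.4746, 0.1047, 0.0936]
ee_rot: [3.141, -0.001, -1.572]
force: [-0.7, 0.2, -1.6]
width: 0.0272
```

Request:
{"op": "drive_tool", "data": {"targets": [[0,0,-0.3,0,0,0],[0,0,-0.3,0,0,0],[0,0,-0.16,0,0,0],[0,0,0,0,0,0]]}}

```text
t: 45.2
eef_pos: [0.475, 0.1046, 0.0631]
ee_rot: [3.142, -0.0, -1.572]
force: [-0.0, 0.2, -0.9]
width: 0.0273
```

Request:
{"op": "drive_tool", "data": {"targets": [[0,0,0,0,0,0],[0,0,0,0,0,0],[0,0,0,0,0,0],[0,0,0,0,0,0],[0,0,0.8,0,0,0]], "claw": 0.7}}

```text
t: 45.82
eef_pos: [0.4733, 0.1037, 0.0939]
ee_rot: [3.137, -0.003, -1.573]
force: [0.4, -0.8, 0.6]
width: 0.0611
```

Request:
{"op": "drive_tool", "data": {"targets": [[0,0,1,0,0,0],[0,0.3,1,0,0,0],[-0.2,1,0.5,0,0,0],[-0.2,1,0,0,0,0],[-0.2,1,0,0,0,0]]}}

```text
t: 46.45
eef_pos: [0.4505, 0.2378, 0.196]
ee_rot: [-3.141, 0.001, -1.573]
force: [0.3, -0.6, -0.4]
width: 0.0613
```

Request:
{"op": "drive_tool", "data": {"targets": [[-0.2,1,0,0,0,0],[-0.2,1,0,0,0,0],[0,1,0,0,0,0],[0,0,0,0,0,0],[0,0,0,0,0,0]]}}

```text
t: 47.08
eef_pos: [0.4345, 0.3564, 0.195]
ee_rot: [3.141, -0.001, -1.572]
force: [-0.3, 0.2, 1.1]
width: 0.0615
```

```bash
python3 look.py
python3 - <<'E'
from h import *
im,d=arm.grab_frame("scene");save("s9.png",cv2.resize(im[80:320,80:400],None,fx=2.4,fy=2.4))
im,d=arm.grab_frame("top");save("t9.png",cv2.resize(im[120:260,100:420],None,fx=2.4,fy=2.4))
E
```

```text
([0.473, 0.159, 0.084], [0.473, 0.158, 0.086], 116)
([0.472, 0.104, 0.088], [0.473, 0.103, 0.087], 114)
([0.474, 0.05, 0.086], [0.475, 0.049, 0.087], 110)
([0.475, -0.006, 0.089], [0.474, -0.005, 0.087], 108)
([0.477, -0.063, 0.087], [0.478, -0.063, 0.086], 112)
([0.478, -0.117, 0.085], [0.479, -0.117, 0.086], 115)
([0.48, -0.175, 0.085], [0.479, -0.173, 0.086], 120)
ledge [([0.675, 0.073, 0.15], [0.672, 0.073, 0.158], 178), ([0.675, 0.001, 0.15], [0.672, 0.002, 0.159], 171), ([0.691, -0.142, 0.132], [0.692, -0.141, 0.131], 18), ([0.674, -0.132, 0.131], [0.674, -0.134, 0.131], 26), ([0.677, -0.151, 0.132], [0.678, -0.15, 0.131], 9), ([0.669, -0.148, 0.132], [0.669, -0.148, 0.131], 9)]
47.125 [0.43464683 0.35598482 0.19518774] 0.06142515186364323 [-0.35758018 -0.59769699 -0.64426275]
```

View pics/s9.png

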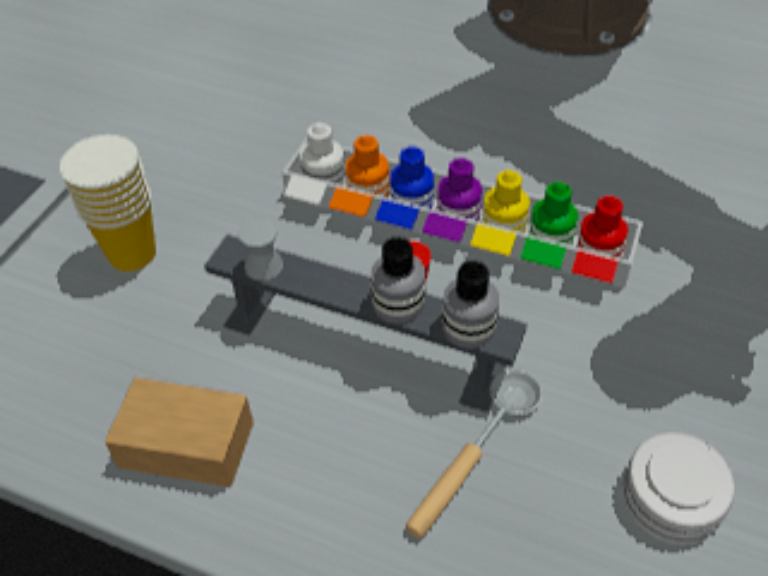

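View pics/t9.png

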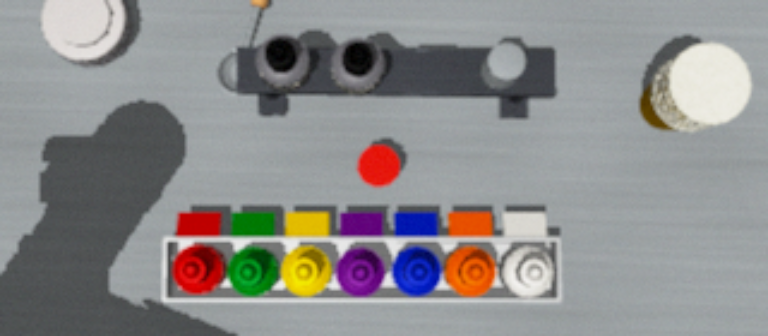

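The two pictures show all seven bottles upright at their own tags (scene picture from white at (320,150) to red at (605,225)). Both empties stand upright on the ledge at (398,280) and (470,305), and the other things have not moved. The gripper is clear, so I'm handing in.

```bash
python3 -c "
from station import arm
print(arm.job_done())"
```

```text
the job is handed in; nothing more can be done
None
```

The job is handed in. All seven coloured bottles stand upright in the rail at their own tags, and both empties stand upright on the ledge.

- **What I did:** I lifted the two empties onto the ledge and moved white, blue and yellow to their tags. Then I slotted orange, purple and green from the counter into the gaps. Red was already in place, so I left it.
- **Last checks:** In the top camera's depth picture every bottle reads within about 3 mm of its tag place (limit 15 mm). The empties are within about 3 mm of the ledge's centre line. The jigger, cups, lids and spoon look unmoved, and the gripper was well clear at about 47 s.
- **What disagreed:** The network put the ledge about 6 mm further out in x than the depth fit; I used the depth fit. Its reading of green differed from depth by 5–7 mm in y, and I went with depth; the grasp held.
- **What went wrong:** I began lifting the first empty before the fingers had fully closed, so it was held about 10 mm low on the cap. I measured that and allowed for it when setting it down.

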